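# Wedge the jar nest up to its height mark

### The arm

A 6-joint arm with a two-finger parallel gripper is mounted at the origin on the work surface. World frame = base frame: x ahead of the robot, y to its left, z up, the work surface at z = 0. Lengths are in mm, angles in degrees, forces in N, time in s.
With the tool pointing down it reaches from about 300 to 850 mm from the base axis. Payload 4.2 kg.
Tool frame: the origin (TCP) lies at the centre of the arm's flange, where the gripper is bolted on; the fingertips stand 191 mm ahead of it and the grasp point (between the pads) lies 172 mm ahead of it; y points along the fingers, x is the direction in which the jaws open and shut, and the axes are right-handed (so a half turn about y gives the same grasp; the last joint's range is limited). The gripper opens to 91 mm and grips with 3 to 60 N. Pads are 32 mm wide; open, the fingers measure 118 mm over their backs; the gripper's body (76 mm by 178 mm) begins 60 mm behind the grasp point.
Start: joints at [72.88, 18.312, 89.639, -0, 72.044, -1.146], TCP at [158.238, 552.796, 404.776] pointing down, gripper open.
Joint ranges: [-177.97, 177.97], [-48.28, 115.42], [12.27, 149.76], [-77.06, 257.06], [2.81, 150.46], [-146.56, 146.56]. Speed limits (degrees/s): [147.25, 147.25, 180, 180, 180, 180].

### API

Orientations are given as [roll, pitch, yaw] about the fixed x, y, z axes, in that order (R = Rz(yaw) Ry(pitch) Rx(roll)).
In Python, from workcell import env gives the robot as it stands.
- The arm moves only by the tool carry_out, never from a script. Its argument "increments" is a list of rows, each a list of 3 entries, a list of its own where there are three numbers: the turn, a rotation vector about the tool's x, y, z in rad, then the shift along the tool's x, y, z in mm, then the closure, from 0 (fully open) to 1 (shut). In form: [[[wx, wy, wz], [dx, dy, dz], claw], ...]. A call has 1 to 10 rows; each row is the pose to reach, as a shift and turn from the pose commanded when the call began, along the tool's axes at that moment; what a row does not reach only later rows make up. A row lasts 1/12 s, in which the tool goes at most 41.7 mm and 7.16 degrees, less where a joint would pass 70% of its speed; a pose out of reach is approached as far as the arm can. A call with a gripper value outside its range is refused whole. The fingers move at their own pace and stop on an object; "force" is the grip in N (left out, the last holds). Time passes only in rows, so rows that repeat a pose let the fingers close. It gives the time, the measured TCP pose, the force and the opening at its end, in the units of the state.
- env.state(): the state, without advancing time (a new reading comes with each control period).
- env.grab_frame(name): name is "scene" or "side" or "wrist"; returns a dict with "frame" (420x560x3 uint8, blue, green, red), "z_map" (420x560 float32, mm along the optical axis (not along the pixel's ray), 0 where there is no reading), "camera_matrix" (3x3 intrinsics, pixels), "rvec" (rotation vector, rad) and "tvec" (3), from world to camera coordinates, as OpenCV has them; the wrist camera has in their place "hand_eye" (4x4, takes a point from camera to tool coordinates, whose origin is the TCP and whose axes are the tool frame's). Camera axes: x right, y down, z forward; pixel columns grow to the right and rows downward; lengths in mm; the calibration is good to about 2 mm. A picture is of the moment at which its call begins: read the wrist's pose just before it.
- env.job_done(): hands the job in, once; it reports no verdict.
The state is a dict: "time_s": time; "qpos": joint angles; "qvel": joint speeds; "effort": joint torques, N m; "ee_pos": TCP position; "ee_rot": TCP orientation; "force": force on the tool from outside, world axes, zero at the start; "torque": the same for the moment, N m; "gripper_width": finger opening in mm.
Only numpy, scipy, OpenCV 4.12 (cv2) and the standard library are available. Lean on these libraries where they do the work, as an engineer would, in place of code of your own. Each camera call takes 0.05 s, during which the arm holds its last target. There are 200 camera calls.

### The job

Raise the white jar nest of the capping unit for the next jar size: take the long blue wedge by its grip, lay it on the bed plate between the guide cheeks and slide it thin end first under the nest, until the black pointer has come up to the red height line and the nest is wedged snug against the two set collars, with no play left but not forced. Let go of the wedge and leave it there; lift the nest with the wedge only, and leave the short grey wedge and everything else where it is.

Things in the scene. Friction and masses are not known exactly. Their poses are not given: they have to be found in the camera images.
- unit: capping nest unit, screwed to the bench: dark grey metal bed plate 12 mm thick with its fittings. Origin at bench level under the middle of the nest; x = direction in which the wedge is pushed in, z up. The plate runs from x = -125 to +85 and y = -85 to +85 mm. Two steel pillars (x = 18, y = +-66 mm), 95 mm high over the bench, guide the nest and carry dark set collars
- mouth (a point): point on the bed plate's upper face (12 mm above the bench), on the centre line, where the straight channel between the two steel guide cheeks begins (unit x = -61 mm); x = push direction. Cheeks: 10 mm high, 44 mm apart (the wedge is 40 mm wide), from here on 101 mm towards +x; in front of it they flare out, to about 66 mm apart 24 mm before this point
- nest: white plastic jar nest, 80 (x) x 104 (y) mm, jar pocket in its top, about 0.6 kg (6 N). Axes as the unit's, origin 0 (down) to 6 mm (up) above the unit's. It slides straight up on the pillars; down, its top is 62 mm over the bench; its front face is at unit x = -40 mm; 6 mm up its ears meet the set collars, a hard stop. Snug: the wedge bears on it with over 14 N; over 26 N harms it
- mouth_top (a point): middle of the lower edge of the nest's front face, 15 mm above the bed plate while the nest is down; moves with it. Behind it, between the cheeks, hangs a taper shoe, 1:6 like the wedge: 9 to 14 mm above the bed at the front face, 5 mm less at unit x = -8 mm. Its height was set by screws and differs from start to start (range 5 mm), unseen from outside
- nest_index (a point): tip of the nest's black pointer, at the far left of the nest beside the height plate; rises with the nest
- height_mark (a point): inner end of the red line on the upright aluminium height plate of the unit, 48 mm above the bench; 6 mm straight above the pointer tip when the nest is down
- wedge: long blue plastic wedge, 165 x 40 mm, about 0.18 kg. Origin on its flat sole under the middle of its length; x towards the thin end, z up. From the 3 mm thick tip its top climbs 1:6 over 121 mm to 23 mm, then runs level over the 44 mm heel with the grip. Friction on bed and nest about 0.28: it holds itself when let go
- wedge_tip (a point): middle of the wedge's thin edge, on the sole; axes as the wedge's. In the channel it meets the shoe somewhere between unit x = -5 and +27 mm and the nest is up 36 mm further on, at +31 to +63 mm, depending on the shoe's height. The push needed along the channel is about 3 to 7 N while the nest rises, then climbs at the collars; a push of 14 to 16 N there leaves it snug, over 18 N may be too much
- wedge_grip (a point): centre of the wedge's upright grip block: 40 mm long (x), 22 mm wide (y: grasp across it), 38 mm high, rising from the heel (23 mm) to 61 mm over the sole; this point is 42 mm over the sole and 142 mm behind the tip; axes as the wedge's
- short_wedge: short grey wedge, 105 x 40 mm, of the same kind, too thin to reach the mark; not to be used. Origin on its sole under its middle
- jar_a: closed jar, 63 mm wide, 74 mm tall, standing on the bench; bystander, origin under its middle
- jar_b: closed jar as jar_a; bystander
- jar_c: closed jar, red filling, same size; bystander
- caps: stack of black caps, 60 mm wide, 42 mm high; bystander
- puck: white plastic pressure puck with a knob, 66 mm wide, 44 mm high; bystander
- spanner: spanner lying on the bench; bystander
Not all that is in view belongs to the job. Several things have the shape of the wedge; the one meant has the colours described above.

How it is judged:
By the outcome, as a careful person would: the job done as asked, in the order asked, and still so for the second after the job is handed in, with the robot touching nothing.
It also fails if it takes over 72 s, if anything falls off the work surface, if the arm or the gripper's body presses on something with over 40 N, if the wrist force passes 120 N, or if a joint passes its speed limit or range.

## Working session

There is one attempt and no reset: what is moved stays moved. The work goes in short steps, Python scripts to look and compute and a tool call to move; the robot and the scene stay as the last step left them, time stands still between calls to the robot, and variables do not carry over. Pictures are saved under pics/ and viewed, about 8 in all and at most 12, crops included, and the job is handed in when it is done.

Besides the shell and the picture viewer there is one more tool, called after "Request:" as name([rows], argument=value, ...), one row to a line, values as JSON. carry_out: Moves the arm, as the interface text tells. Its arguments: {"type":"object","properties":{"increments":{"type":"array","items":{"type":"array"}},"force":{"type":"number"}},"required":["increments"]}

```bash
mkdir -p pics; ls
cat > h.py <<'E'
import numpy as np, cv2
from scipy.spatial.transform import Rotation as R
from workcell import env
def cam(name):
    s=env.state(); f=env.grab_frame(name)
    if 'hand_eye' in f:
        T=np.eye(4); T[:3,:3]=R.from_euler('xyz',s['ee_rot'],degrees=True).as_matrix(); T[:3,3]=s['ee_pos']
        f['c2w']=T@np.array(f['hand_eye'])
    else:
        A=np.eye(4); A[:3,:3]=cv2.Rodrigues(np.array(f['rvec'],float))[0]; A[:3,3]=np.ravel(f['tvec']); f['c2w']=np.linalg.inv(A)
    return f
def ray(f,uv,z):
    "pixels -> points on the plane at height z"
    uv=np.atleast_2d(uv).astype(float)
    d=np.c_[uv,np.ones(len(uv))]@np.linalg.inv(f['camera_matrix']).T@f['c2w'][:3,:3].T
    o=f['c2w'][:3,3]; return o+d*((z-o[2])/d[:,2])[:,None]
def cloud(f):
    z=f['z_map']; v,u=np.indices(z.shape)
    p=np.stack([u,v,np.ones_like(u)],-1)@np.linalg.inv(f['camera_matrix']).T*z[...,None]
    return p@f['c2w'][:3,:3].T+f['c2w'][:3,3]
def proj(f,p):
    A=np.linalg.inv(f['c2w']); q=np.atleast_2d(p)@A[:3,:3].T+A[:3,3]; q=q@np.array(f['camera_matrix']).T
    return q[:,:2]/q[:,2:]
E
python3 - <<'E'
from h import *
print(env.state())
for n in ['scene','side','wrist']:
    f=cam(n); cv2.imwrite(f'pics/{n}0.png',f['frame']); np.savez(f'{n}0.npz',**f)
    print(n,f['c2w'].round(2).tolist(),np.array(f['camera_matrix']).tolist())
E
```

```text
pics
{'time_s': 0.0, 'qpos': array([ 7.28817097e+01,  1.83513685e+01,  8.97094253e+01,  5.31061145e-04,
        7.20433466e+01, -1.14711769e+00]), 'qvel': array([-0.05133125,  0.03103768, -0.01439843, -0.0109967 ,  0.05763532,
        0.05855361]), 'effort': array([-3.40431598e-04, -4.12462270e+01, -2.31969595e+01,  7.27216084e-02,
        4.56438074e-02, -1.33033723e-04]), 'ee_pos': array([158.16916386, 552.62759808, 403.9022487 ]), 'ee_rot': array([-89.99741035,   0.10410938,  74.02866553]), 'force': array([ 0.69053088, -1.23782306, -0.10785471]), 'torque': array([ 0.01700139, -0.00746541, -0.04129099]), 'gripper_width': 91.2872467939046}
scene [[0.16, 0.8, -0.58, 1390.65], [0.99, -0.13, 0.09, -135.15], [0.0, -0.59, -0.81, 1252.02], [0.0, 0.0, 0.0, 1.0]] [[400.2456672766944, 0.0, 281.5925440335354], [0.0, 400.2456672766944, 206.40189434066792], [0.0, 0.0, 1.0]]
side [[-0.86, -0.37, 0.35, -110.26], [-0.51, 0.6, -0.62, 1093.75], [0.02, -0.71, -0.7, 1319.54], [0.0, 0.0, 0.0, 1.0]] [[488.52469016379047, 0.0, 276.64496499185543], [0.0, 488.52469016379047, 210.40931396064533], [0.0, 0.0, 1.0]]
wrist [[0.28, 0.92, 0.28, 77.1], [0.96, -0.26, -0.08, 576.26], [-0.0, 0.3, -0.96, 384.15], [0.0, 0.0, 0.0, 1.0]] [[301.13974082036844, 0.0, 275.3754175703874], [0.0, 301.13974082036844, 214.88695161657688], [0.0, 0.0, 1.0]]
```

View pics/scene0.png

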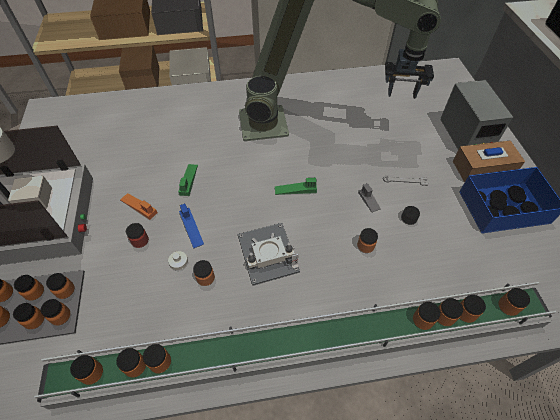

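View pics/side0.png

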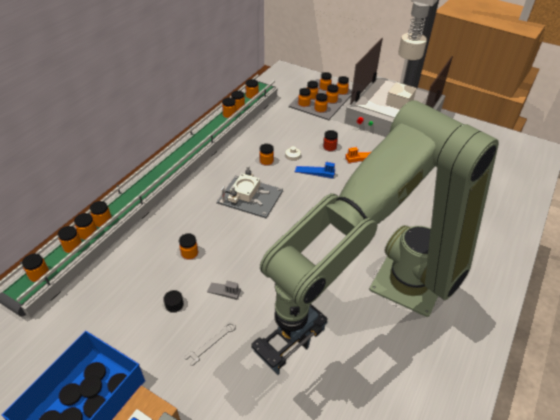

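Run:
```python
from h import *
s=dict(np.load('scene0.npz')); d=dict(np.load('side0.npz'))
for n,f in (('scene',s),('side',d)):
    hsv=cv2.cvtColor(f['frame'],cv2.COLOR_BGR2HSV)
    m=cv2.inRange(hsv,(105,120,60),(125,255,255))
    k,l,st,c=cv2.connectedComponentsWithStats(m)
    P=cloud(f)
    for i in range(1,k):
        if st[i,4]>60:
            q=P[l==i]; print(n,st[i].tolist(),q.mean(0).round(),q.max(0).round())
            top=q[(q[:,2]>50)&(q[:,2]<70)]; 
            if len(top): print(' top',top.mean(0).round(1),len(top))
            low=q[q[:,2]<30]
            if len(low)>20:
                r=cv2.minAreaRect(low[:,:2].astype(np.float32)); print(' ramp',r,cv2.boxPoints(r).round().tolist())
a=cv2.resize(s['frame'][210:295,160:310],None,fx=5,fy=5,interpolation=cv2.INTER_CUBIC)
b=cv2.resize(d['frame'][155:225,205:345],None,fx=5,fy=5,interpolation=cv2.INTER_CUBIC)
b=cv2.resize(b,(a.shape[1],int(b.shape[0]*a.shape[1]/b.shape[1])))
out=np.vstack([a,b]); out=cv2.resize(out,None,fx=590/out.shape[0],fy=590/out.shape[0]); print(out.shape)
cv2.imwrite('pics/crop.png',out)
```

```text
scene [485, 148, 18, 8, 106] [425. 868. 108.] [439. 904. 118.]
scene [466, 167, 94, 66, 2457] [619. 872.  49.] [1391. 1455. 1252.]
 top [626.6 867.7  60.3] 400
 ramp ((504.5482177734375, 1116.1995849609375), (271.821044921875, 898.79541015625), 27.28339958190918) [[178.0, 1453.0], [590.0, 654.0], [831.0, 779.0], [419.0, 1578.0]]
scene [179, 204, 25, 44, 444] [ 537. -337.   23.] [1391. -135. 1252.]
 top [ 479.6 -353.3   59.1] 54
 ramp ((533.1043701171875, -337.5121765136719), (165.31417846679688, 38.53337097167969), 16.401058197021484) [[448.0, -342.0], [459.0, -379.0], [618.0, -333.0], [607.0, -296.0]]
side [295, 162, 39, 16, 340] [ 516. -335.   21.] [ 612. -301.   67.]
 top [ 472.7 -348.8   59.4] 36
 ramp ((531.119384765625, -334.638671875), (161.8988800048828, 44.406890869140625), 13.91162109375) [[447.0, -333.0], [458.0, -376.0], [615.0, -337.0], [604.0, -294.0]]
side [2, 331, 143, 89, 5635] [649. 828.  46.] [ 720. 1094. 1320.]
 top [647.6 828.4  60.2] 787
 ramp ((618.00537109375, 850.9209594726562), (255.07861328125, 204.63238525390625), 89.84614562988281) [[515.0, 724.0], [720.0, 723.0], [721.0, 978.0], [516.0, 979.0]]
(590, 553, 3)
```

View pics/crop.png

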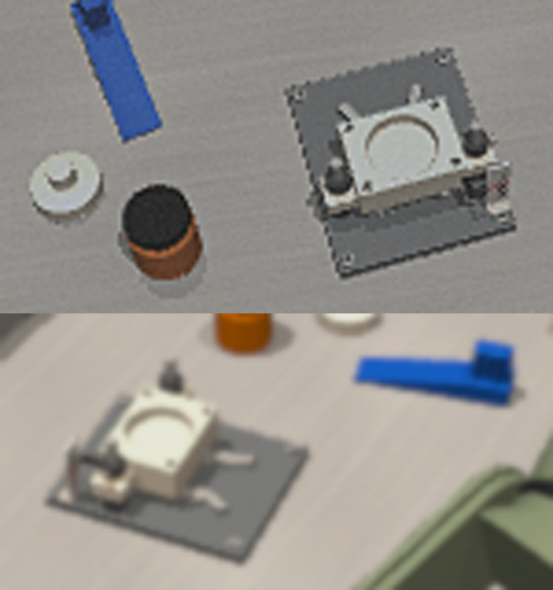

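Run:
```python
from h import *
s=dict(np.load('scene0.npz'))
uv=np.array([(290,92),(450,50),(515,228),(343,275)])/3.687+[160,210]
p=ray(s,uv,12); print(p.round(1))
for i in range(4): print(np.linalg.norm(p[i]-p[(i+1)%4]).round(1))
x=(p[2]+p[3]-p[0]-p[1])/2; print('yaw',np.degrees(np.arctan2(x[1],x[0])),'centre',p.mean(0), 'origin',p.mean(0)+20*x/np.linalg.norm(x))
y=p[1]-p[0]; print('yaw from y',np.degrees(np.arctan2(-y[0],y[1])))
y=p[2]-p[3]; print('yaw from y',np.degrees(np.arctan2(-y[0],y[1])))
```

```text
[[ 595.  -165.7   12. ]
 [ 570.4   -1.3   12. ]
 [ 776.6   27.    12. ]
 [ 798.7 -136.6   12. ]]
166.3
208.2
165.1
205.8
yaw 7.979918064279182 centre [685.16837189 -69.14901713  12.        ] origin [704.97470764 -66.37249698  12.        ]
yaw from y 8.525006053649308
yaw from y 7.706818552580742
```

```bash
cat >> h.py <<'E'
def inc(pos,yaw,roll=-90):
    "shift/turn in tool axes to world TCP pose"
    s=env.state(); A=R.from_euler('xyz',s['ee_rot'],degrees=True); B=R.from_euler('xyz',[-90,0,yaw],degrees=True)
    w=(A.inv()*B).as_rotvec(); d=A.inv().apply(np.array(pos)-s['ee_pos']); print('turn',w.round(4),'shift',d.round(1))
E
python3 - <<'E'
from h import *
inc((440,150,404.8),9);inc((470,-353,380),-75)
E
```

```text
turn [ 8.000e-04  1.135e+00 -1.200e-03] shift [-3.096e+02 -3.000e-01 -3.817e+02]
turn [ 1.800e-03  2.601e+00 -5.000e-04] shift [-784.9   25.2 -549. ]
```

Request:
carry_out([
  [[0,0.11,0],[-25,0,-30],0],
  [[0,0.22,0],[-50,0,-60],0],
  [[0,0.33,0],[-75,0,-90],0],
  [[0,0.44,0],[-100,0,-120],0],
  [[0,0.55,0],[-125,0,-150],0],
  [[0,0.66,0],[-150,0,-180],0],
  [[0,0.77,0],[-175,0,-210],0],
  [[0,0.88,0],[-200,0,-240],0],
  [[0,0.99,0],[-225,0,-270],0],
  [[0,1.1,0],[-250,0,-300],0],
])

```text
time_s: 0.98
ee_pos: [378.3, 228.1, 404.8]
ee_rot: [-90.0, -0.0, 10.7]
force: [1.3, 0.3, 0.5]
gripper_width: 91.1
```

Run:
```python
from h import *
s=env.state();print(s['ee_pos'],s['ee_rot'],s['qpos'])
inc((470,-353,380),-75);inc((470,-80,390),-45)
```

```text
[378.34947197 228.0667162  404.75419697] [-8.99919836e+01 -7.39402494e-03  1.07004098e+01] [2.95879451e+01 6.22086536e+00 1.05691528e+02 5.59588257e-03
 6.80780158e+01 1.88854461e+01]
turn [-2.0000e-04  1.4958e+00 -0.0000e+00] shift [ -17.8   24.7 -588. ]
turn [-2.000e-04  9.722e-01  1.000e-04] shift [  32.9   14.7 -319.7]
```

Request:
carry_out([
  [[0,0.1,0],[3,1,-37],0],
  [[0,0.2,0],[6,3,-74],0],
  [[0,0.3,0],[9,4,-111],0],
  [[0,0.4,0],[12,6,-148],0],
  [[0,0.5,0],[15,8,-185],0],
  [[0,0.6,0],[18,10,-222],0],
  [[0,0.7,0],[21,11,-259],0],
  [[0,0.8,0],[24,13,-296],0],
  [[0,0.9,0],[27,14,-333],0],
  [[0,1.0,0],[24,15,-370],0],
])

```text
time_s: 1.82
ee_pos: [472.6, -130.7, 389.5]
ee_rot: [-90.0, -0.0, -46.6]
force: [0.9, 0.3, 1.0]
gripper_width: 91.5
```

Run:
```python
from h import *
s=env.state();print(s['ee_pos'],s['ee_rot'],s['qpos'])
inc((470,-353,380),-75)
```

```text
[ 472.59341207 -130.65348081  389.46453665] [-8.99632402e+01 -1.19222319e-02 -4.65866177e+01] [-1.68056451e+01  1.13208205e+01  1.01698709e+02  2.82373944e-02
  6.69518670e+01  2.97699203e+01]
turn [-0.0007  0.4959  0.    ] shift [ 159.7    9.4 -154.7]
```

Request:
carry_out([
  [[0,0.08,0],[25,2,-25],0],
  [[0,0.16,0],[50,3,-50],0],
  [[0,0.24,0],[75,5,-75],0],
  [[0,0.32,0],[100,6,-100],0],
  [[0,0.41,0],[130,8,-125],0],
  [[0,0.5,0],[160,9,-155],0],
  [[0,0.5,0],[160,9,-155],0],
  [[0,0.5,0],[160,9,-155],0],
])

```text
time_s: 2.48
ee_pos: [470.1, -353.3, 379.7]
ee_rot: [-90.0, 0.1, -75.1]
force: [0.4, 0.6, 0.5]
gripper_width: 91.0
```

Run:
```python
from h import *
s=env.state();print(s['ee_pos'],s['ee_rot'],s['qvel'].round(1))
f=cam('wrist'); np.savez('w1.npz',**f)
hsv=cv2.cvtColor(f['frame'],cv2.COLOR_BGR2HSV)
m=cv2.inRange(hsv,(105,120,40),(125,255,255)); P=cloud(f)
k,l,st,c=cv2.connectedComponentsWithStats(m); i=1+st[1:,4].argmax(); print(st[i])
q=P[l==i]; top=q[(q[:,2]>56)&(q[:,2]<66)]; low=q[q[:,2]<28]
for n,a in (('top',top),('low',low)):
    r=cv2.minAreaRect(a[:,:2].astype(np.float32)); print(n,len(a),a.mean(0).round(1),r,cv2.boxPoints(r).round(1).tolist())
cv2.imwrite('pics/w1.png',f['frame'])
```

```text
[ 470.1119153  -353.34572351  379.73368922] [-9.00441799e+01  7.89069935e-02 -7.51011947e+01] [ 2.6 -1.6  2.1  1.   0.7 -0.1]
[ 258   61   39  160 5503]
top 780 [ 476.4 -355.1   61. ] ((475.6148681640625, -355.6289367675781), (39.43732833862305, 22.010663986206055), 15.489590644836426) [[453.70001220703125, -350.29998779296875], [459.6000061035156, -371.5], [497.6000061035156, -361.0], [491.70001220703125, -339.79998779296875]]
low 4604 [ 545.3 -335.3   14.2] ((528.4166259765625, -340.3690490722656), (171.53289794921875, 39.54393005371094), 16.251811981201172) [[440.5, -345.3999938964844], [451.6000061035156, -383.3999938964844], [616.2999877929688, -335.29998779296875], [605.2000122070312, -297.3999938964844]]
```

View pics/w1.png

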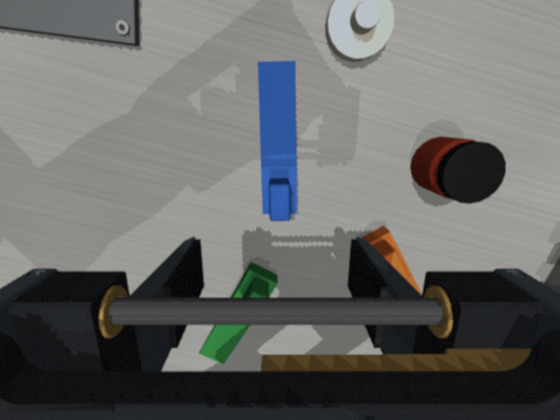

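Run:
```python
from h import *
inc((475.3,-355.6,300),-74.1);inc((475.3,-355.6,219),-74.1)
f=dict(np.load('w1.npz'));hsv=cv2.cvtColor(f['frame'],cv2.COLOR_BGR2HSV);P=cloud(f)
for n,a,b in(('orange',(5,150,60),(18,255,255)),('green',(45,120,40),(80,255,255))):
    q=P[cv2.inRange(hsv,a,b)>0]; q=q[(q[:,2]>3)&(q[:,2]<80)]; d=q[:,:2]-[475.3,-355.6]; e=np.radians(15.9); 
    w=d@np.array([[np.cos(e),-np.sin(e)],[np.sin(e),np.cos(e)]]); j=np.abs(w).max(1).argmin(); print(n,w.min(0),w.max(0),w[j],q[:,2].max())
```

```text
turn [ 0.0006 -0.0156 -0.002 ] shift [ 5.1 79.9  4. ]
turn [ 0.0006 -0.0156 -0.002 ] shift [  5.2 160.9   4. ]
orange [-135.33339098 -185.96730899] [  59.24616266 -105.32907069] [ -61.83512665 -105.32907069] 70.16355530068972
green [-253.16713001    5.35573902] [-94.48618556 117.2395467 ] [-94.48618556  38.32786341] 62.61835571014785
```

Request:
carry_out([
  [[0,-0.015,-0.002],[5,30,4],0.4],
  [[0,-0.015,-0.002],[5,65,4],0.4],
  [[0,-0.015,-0.002],[5,100,4],0.4],
  [[0,-0.015,-0.002],[5,130,4],0.4],
  [[0,-0.015,-0.002],[5,150,4],0.4],
  [[0,-0.015,-0.002],[5,161,4],0.4],
  [[0,-0.015,-0.002],[5,161,4],0.4],
  [[0,-0.015,-0.002],[5,161,4],0.6],
  [[0,-0.015,-0.002],[5,161,4],0.8],
  [[0,-0.015,-0.002],[5,161,4],1],
], force=40)

```text
time_s: 3.37
ee_pos: [476.3, -355.4, 221.6]
ee_rot: [-89.9, -0.3, -74.1]
force: [-0.3, -0.0, -0.5]
gripper_width: 37.6
```

Request:
carry_out([
  [[0,0,0],[0,0,0],1],
  [[0,0,0],[0,0,0],1],
  [[0,0,0],[0,0,0],1],
  [[0,0,0],[0,0,0],1],
])

```text
time_s: 3.7
ee_pos: [475.8, -355.4, 220.7]
ee_rot: [-89.9, -0.2, -74.1]
force: [-1.0, 1.5, 6.3]
gripper_width: 21.8
```

Run:
```python
from h import *
s=env.state();print(s['ee_pos'],s['ee_rot'],s['force'],s['gripper_width'])
```

```text
[ 475.80747625 -355.40237434  220.67963708] [-89.94648566  -0.16533444 -74.0951355 ] [-1.02209033  1.4518812   6.30477337] 21.847984554477826
```

Request:
carry_out([
  [[0,0,0],[0,-10,0],1],
  [[0,0,0],[0,-25,0],1],
  [[0,0,0],[0,-40,0],1],
  [[0,0,0],[0,-55,0],1],
  [[0,0,0],[0,-70,0],1],
  [[0,0,0],[0,-80,0],1],
  [[0,0,0],[0,-80,0],1],
])

```text
time_s: 4.28
ee_pos: [476.0, -355.5, 302.1]
ee_rot: [-89.8, -0.3, -74.1]
force: [0.7, -0.9, -1.8]
gripper_width: 21.9
```

Run:
```python
from h import *
s=env.state();print(s['ee_pos'],s['ee_rot'],s['force'],s['gripper_width'])
inc((436,-104,300),-82)
```

```text
[ 476.01611264 -355.4999698   302.06762281] [-89.84937629  -0.3172262  -74.09044968] [ 0.69513893 -0.85530506 -1.8093158 ] 21.949816124025848
turn [-0.003   0.1381  0.0053] shift [-252.8    0.7   30.5]
```

Request:
carry_out([
  [[0,0.02,0],[-30,0,4],1],
  [[0,0.04,0],[-65,0,8],1],
  [[0,0.06,0],[-100,0,12],1],
  [[0,0.08,0],[-135,0,16],1],
  [[-0.001,0.1,0.002],[-170,0,20],1],
  [[-0.002,0.12,0.003],[-205,0,25],1],
  [[-0.003,0.138,0.005],[-235,0,29],1],
  [[-0.003,0.138,0.005],[-253,0,30],1],
  [[-0.003,0.138,0.005],[-253,0,30],1],
  [[-0.003,0.138,0.005],[-253,0,30],1],
])

```text
time_s: 5.12
ee_pos: [434.8, -103.0, 298.8]
ee_rot: [-90.2, 0.2, -81.9]
force: [0.1, 0.3, -2.1]
gripper_width: 21.8
```

Run:
```python
from h import *
s=env.state();print(s['ee_pos'],s['ee_rot'],s['force'],s['gripper_width'])
f=cam('wrist'); np.savez('w2.npz',**f); cv2.imwrite('pics/w2.png',f['frame'])
P=cloud(f); hsv=cv2.cvtColor(f['frame'],cv2.COLOR_BGR2HSV)
m=cv2.inRange(hsv,(105,120,40),(125,255,255)); k,l,st,c=cv2.connectedComponentsWithStats(m); i=1+st[1:,4].argmax(); q=P[l==i]; print(st[i])
r=cv2.minAreaRect(np.argwhere(l==i)[:,::-1].astype(np.float32)); print(r)
# plate top: depth cloud at z 9..15
g=(P[...,2]>9)&(P[...,2]<15)&(P[...,0]>500)&(P[...,0]<820)&(abs(P[...,1]+66)<130)
r=cv2.minAreaRect(P[g][:,:2].astype(np.float32)); print('plate',g.sum(),r,cv2.boxPoints(r).round(1).tolist())
g=(P[...,2]>58)&(P[...,2]<66)&(P[...,0]>640)
r=cv2.minAreaRect(P[g][:,:2].astype(np.float32)); print('nest',g.sum(),r, P[g][:,2].mean())
```

```text
[ 434.80641072 -102.95474129  298.78297831] [-90.22690914   0.16211003 -81.86397944] [ 0.09319237  0.26226588 -2.12365828] 21.83338753647733
[  240    18    71   280 17068]
((275.0, 157.5), (70.0, 279.0), 0.0)
plate 7428 ((590.14453125, -85.51361083984375), (30.102270126342773, 169.75039672851562), 8.086270332336426) [[563.2999877929688, -3.5999999046325684], [587.2000122070312, -171.6999969482422], [617.0, -167.39999389648438], [593.0999755859375, 0.6000000238418579]]
nest 0 ((0.0, 0.0), (0.0, 0.0), 0.0) nan<stdin>:11: RuntimeWarning: Mean of empty slice.
  ret = ret.dtype.type(ret / rcount)
```

View pics/w2.png

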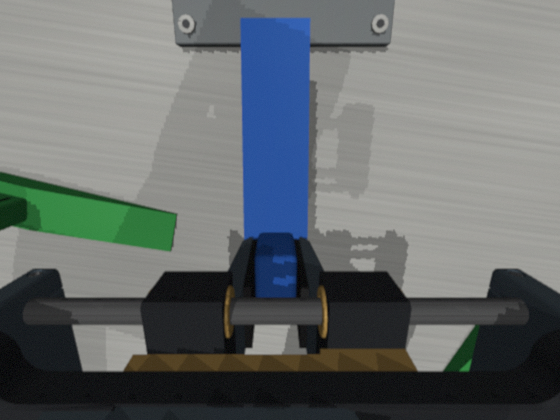

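```bash
cat >> h.py <<'E'
O=np.array([699.0,-70.0]); YAW=8.1
def unit(p):
    e=np.radians(YAW); d=np.atleast_2d(p)[:,:2]-O; return d@np.array([[np.cos(e),-np.sin(e)],[np.sin(e),np.cos(e)]])
def world(x,y):
    e=np.radians(YAW); return O+[x*np.cos(e)-y*np.sin(e),x*np.sin(e)+y*np.cos(e)]
def blue(f):
    m=cv2.inRange(cv2.cvtColor(f['frame'],cv2.COLOR_BGR2HSV),(105,120,40),(125,255,255))
    k,l,st,c=cv2.connectedComponentsWithStats(m); return l==1+st[1:,4].argmax()
E
python3 - <<'E'
from h import *
f=dict(np.load('w2.npz')); s=env.state()
print('TCP unit',unit(s['ee_pos']))
print('tip unit',unit(ray(f,[(241,18),(310,18),(275.5,18)],79)))
m=blue(f)
for v in (30,200): 
    u=np.where(m[v])[0]; print(v,u.min(),u.max(), unit(cloud(f)[v,[u.min()+1,u.max()-1]]))
print('plate edges',unit(ray(f,[(174,45),(391,45)],12)))
# plan: tip at -72, y 0, sole z 30
w=world(-72-142,0); inc((*w,298.8),YAW-90); inc((*w,251),YAW-90)
E
```

```text
TCP unit [[-265.91257409    3.79501875]]
tip unit [[-126.17406734   25.2525998 ]
 [-126.19869727  -14.51746106]
 [-126.1863836     5.36548211]]
30 241 309 [[-133.02222235   24.57902114]
 [-133.04521536  -13.27174421]]
200 244 307 [[-229.2779157    24.1615974 ]
 [-229.25993803  -13.40391474]]
plate edges [[-125.7579596    85.44409463]
 [-125.85137889  -85.6026969 ]]
turn [ 0.0032 -0.0007 -0.0024] shift [ 3.8 -0.  51.9]
turn [ 0.0032 -0.0007 -0.0024] shift [ 3.9 47.8 52.1]
```

Request:
carry_out([
  [[0,0,0],[2,0,15],1],
  [[0.003,0,-0.002],[4,0,35],1],
  [[0.003,0,-0.002],[5.4,0,54],1],
  [[0.003,0,-0.002],[5.4,5,54],1],
  [[0.003,0,-0.002],[5.4,20,54],1],
  [[0.003,0,-0.002],[5.4,35,54],1],
  [[0.003,0,-0.002],[5.4,45,54],1],
  [[0.003,0,-0.002],[5.4,47,54],1],
  [[0.003,0,-0.002],[5.4,47,54],1],
])

```text
time_s: 5.92
ee_pos: [488.9, -101.9, 251.2]
ee_rot: [-90.1, 0.1, -82.0]
force: [-0.1, -0.1, -1.9]
gripper_width: 22.0
```

Run:
```python
from h import *
s=env.state();print(s['ee_pos'],s['ee_rot'],s['force'],s['gripper_width'],unit(s['ee_pos']))
f=cam('wrist'); np.savez('w3.npz',**f); cv2.imwrite('pics/w3.png',f['frame'])
m=blue(f)
for v in (30,200): 
    u=np.where(m[v])[0]; p=cloud(f)[v,[u.min()+1,u.max()-1]]; print(v,u.min(),u.max(), unit(p),p[:,2])
print(np.where(m.any(1))[0].min())
```

```text
[ 488.91709609 -101.90720669  251.19553665] [-9.01142394e+01  8.66795420e-02 -8.20449167e+01] [-0.08346529 -0.06025668 -1.85710562] 21.95339804562078 [[-212.48280968   -1.9879495 ]]
30 241 309 [[-78.83534539  17.27584239]
 [-78.87610655 -20.59913636]] [34.78210593 34.43323163]
200 244 307 [[-175.40270754   17.31205461]
 [-175.47197241  -20.48041314]] [50.18310525 50.43400411]
18
```

View pics/w3.png

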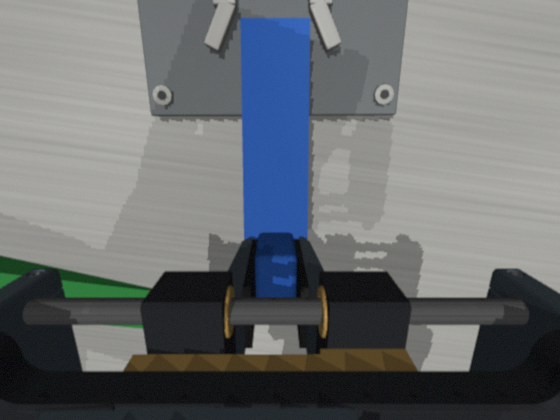

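Run:
```python
from h import *
f=dict(np.load('w3.npz'))
print('cheek ends',unit(ray(f,[(219,49),(327,49),(206,44),(340,43)],22)))
print('plate edge',unit(ray(f,[(151,115),(397,115)],12)))
print('screws',unit(ray(f,[(162,96),(384,94)],12)))
print('tip',unit(ray(f,[(241,18),(310,18)],31)))
```

```text
cheek ends [[-85.91101166  33.16509249]
 [-86.14073133 -33.89437499]
 [-83.12101562  41.03723578]
 [-82.85463206 -41.76701508]]
plate edge [[-124.45513724   84.21578217]
 [-125.04572124  -85.74482456]]
screws [[-112.2441438    75.20309273]
 [-111.50109918  -75.35798786]]
tip [[-71.77182796  17.99584723]
 [-71.90768889 -21.91134271]]
```

Request:
carry_out([
  [[0,0,0],[-1.5,4,0],1],
  [[0,0,0],[-1.5,10,0],1],
  [[0,0,0],[-1.5,14,0],1],
  [[0,0,0],[-1.5,16,0],1],
  [[0,0,0],[-1.5,17,0],1],
  [[0,0,0],[-1.5,17.5,0],1],
  [[0,0,0],[-1.5,17.5,0],1],
  [[0,0,0],[-1.5,17.5,0],1],
])

```text
time_s: 6.63
ee_pos: [489.0, -99.8, 234.6]
ee_rot: [-90.0, 0.0, -82.0]
force: [-0.1, 0.2, -1.6]
gripper_width: 21.6
```

Request:
carry_out([
  [[0,0,0],[0,0.3,0],1],
  [[0,0,0],[0,0.6,0],1],
  [[0,0,0],[0,0.6,0],1],
  [[0,0,0],[0,0.6,0],1],
])

```text
time_s: 6.97
ee_pos: [489.0, -99.8, 234.0]
ee_rot: [-90.0, 0.0, -82.0]
force: [0.4, 0.3, -2.4]
gripper_width: 22.0
```

Request:
carry_out([
  [[0,0,0],[0,0.4,0],1],
  [[0,0,0],[0,0.8,0],1],
  [[0,0,0],[0,0.8,0],1],
  [[0,0,0],[0,0.8,0],1],
])

```text
time_s: 7.3
ee_pos: [488.9, -99.8, 233.1]
ee_rot: [-90.0, 0.1, -82.0]
force: [-0.1, 0.0, -1.0]
gripper_width: 22.2
```

Run:
```python
from h import *
s=env.state();print(s['ee_pos'],s['ee_rot'],s['force'],s['torque'],s['gripper_width'],unit(s['ee_pos']))
```

```text
[488.93817553 -99.78123477 233.11402806] [-9.00059493e+01  5.22974356e-02 -8.19885411e+01] [-0.13223246  0.02453416 -0.95669858] [-0.13003818  0.20309221  0.00356569] 22.207706518013893 [[-2.12162388e+02  1.13842872e-01]]
```

Request:
carry_out([
  [[0,0,0],[0,0.3,4],1],
  [[0,0,0],[0,0.3,10],1],
  [[0,0,0],[0,0.3,16],1],
  [[0,0,0],[0,0.3,22],1],
  [[0,0,0],[0,0.3,28],1],
  [[0,0,0],[0,0.3,34],1],
  [[0,0,0],[0,0.3,38],1],
  [[0,0,0],[0,0.3,40],1],
  [[0,0,0],[0,0.3,40],1],
])

```text
time_s: 8.05
ee_pos: [529.1, -94.2, 232.8]
ee_rot: [-90.0, 0.0, -82.0]
force: [0.4, 0.5, -0.6]
gripper_width: 21.7
```

Run:
```python
from h import *
s=env.state();print(s['ee_pos'],s['ee_rot'],s['force'],s['torque'],s['gripper_width'],unit(s['ee_pos']))
f=cam('wrist'); np.savez('w4.npz',**f); cv2.imwrite('pics/w4.png',f['frame'])
```

```text
[529.09007428 -94.15621274 232.76707534] [-8.99856890e+01  4.55286224e-02 -8.19762266e+01] [ 0.36173713  0.51149377 -0.59965864] [-0.02489789  0.06930262  0.01652119] 21.71023652656698 [[-1.71618486e+02  2.52957596e-02]]
```

View pics/w4.png

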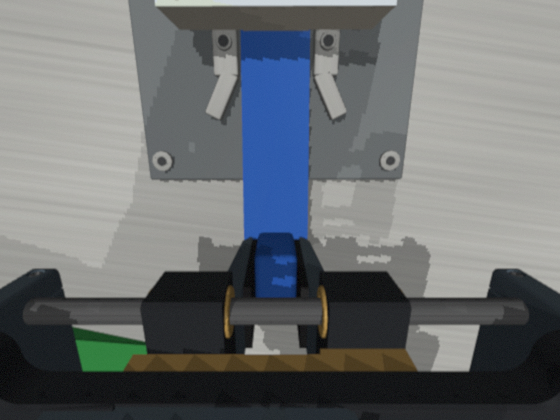

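Request:
carry_out([
  [[0,0,0],[0,0,4],1],
  [[0,0,0],[0,0,8],1],
  [[0,0,0],[0,0,12],1],
  [[0,0,0],[0,0,16],1],
  [[0,0,0],[0,0,20],1],
  [[0,0,0],[0,0,23],1],
  [[0,0,0],[0,0,25],1],
  [[0,0,0],[0,0,25],1],
])

```text
time_s: 8.77
ee_pos: [553.8, -90.7, 232.8]
ee_rot: [-90.0, 0.0, -82.0]
force: [0.3, 0.2, -1.9]
gripper_width: 21.8
```

Request:
carry_out([
  [[0,0,0],[0,0,1],1],
  [[0,0,0],[0,0,3],1],
  [[0,0,0],[0,0,5],1],
  [[0,0,0],[0,0,7],1],
  [[0,0,0],[0,0,8],1],
  [[0,0,0],[0,0,8],1],
])

```text
time_s: 9.27
ee_pos: [561.5, -89.6, 232.8]
ee_rot: [-90.0, 0.0, -82.0]
force: [-0.3, -0.8, -2.7]
gripper_width: 21.6
```

Request:
carry_out([
  [[0,0,0],[0,0,1],1],
  [[0,0,0],[0,0,3],1],
  [[0,0,0],[0,0,5],1],
  [[0,0,0],[0,0,7],1],
  [[0,0,0],[0,0,8],1],
  [[0,0,0],[0,0,8],1],
])

```text
time_s: 9.77
ee_pos: [569.5, -88.4, 232.8]
ee_rot: [-90.0, 0.0, -82.0]
force: [0.8, 0.6, -1.4]
gripper_width: 21.9
```

Request:
carry_out([
  [[0,0,0],[0,0.4,0],1],
  [[0,0,0],[0,0.4,0],1],
  [[0,0,0],[0,0.4,2],1],
  [[0,0,0],[0,0.4,3],1],
  [[0,0,0],[0,0.4,4],1],
  [[0,0,0],[0,0.4,4],1],
])

```text
time_s: 10.27
ee_pos: [573.4, -88.0, 232.7]
ee_rot: [-90.0, 0.0, -82.0]
force: [-0.8, -0.1, 2.1]
gripper_width: 21.9
```

Request:
carry_out([
  [[0,0,0],[0,0,1],1],
  [[0,0,0],[0,0,2],1],
  [[0,0,0],[0,0,3],1],
  [[0,0,0],[0,0,4],1],
  [[0,0,0],[0,0,4],1],
])

```text
time_s: 10.68
ee_pos: [577.3, -87.4, 232.7]
ee_rot: [-90.0, 0.0, -82.0]
force: [-1.6, -0.4, 5.0]
gripper_width: 21.9
```

Request:
carry_out([
  [[0,0,0],[0,0,1],1],
  [[0,0,0],[0,0,2],1],
  [[0,0,0],[0,0,3],1],
  [[0,0,0],[0,0,4],1],
  [[0,0,0],[0,0,4],1],
])

```text
time_s: 11.1
ee_pos: [579.7, -87.0, 232.6]
ee_rot: [-90.3, 0.1, -82.0]
force: [-8.1, -1.6, 9.0]
gripper_width: 21.3
```

Request:
carry_out([
  [[0,0,0],[0,-0.4,0],1],
  [[0,0,0],[0,-0.4,0],1],
  [[0,0,0],[0,-0.4,0],1],
])

```text
time_s: 11.35
ee_pos: [579.7, -87.0, 232.7]
ee_rot: [-90.3, 0.1, -82.0]
force: [-5.9, -1.6, 6.5]
gripper_width: 21.9
```

Request:
carry_out([
  [[0,0,0],[0,0,0.5],1],
  [[0,0,0],[0,0,1],1],
  [[0,0,0],[0,0,1.5],1],
  [[0,0,0],[0,0,2],1],
  [[0,0,0],[0,0,2],1],
])

```text
time_s: 11.77
ee_pos: [581.6, -86.6, 232.7]
ee_rot: [-90.3, 0.1, -82.0]
force: [-7.2, -0.7, 6.1]
gripper_width: 21.8
```

```bash
cat >> h.py <<'E'
def st():
    s=env.state();r=np.radians(YAW); print(s['time_s'],s['ee_pos'].round(2),s['ee_rot'].round(2),s['force'].round(2),'push',(-s['force'][0]*np.cos(r)-s['force'][1]*np.sin(r)).round(2),'T',s['torque'].round(2),'tip x',unit(s['ee_pos'])[0].round(2)+[140.7,0])
E
python3 -c "
from h import *
st();st()"
```

```text
11.7667 [581.56 -86.65 232.65] [-9.029e+01  9.000e-02 -8.197e+01] [-7.21 -0.66  6.14] push 7.23 T [-0.4   0.77 -0.04] tip x [22.09  0.06]
11.7667 [581.56 -86.65 232.65] [-9.029e+01  9.000e-02 -8.197e+01] [-7.21 -0.66  6.14] push 7.23 T [-0.4   0.77 -0.04] tip x [22.09  0.06]
```

Request:
carry_out([
  [[0,0,0],[0,0,1],1],
  [[0,0,0],[0,0,2],1],
  [[0,0,0],[0,0,3],1],
  [[0,0,0],[0,0,4],1],
  [[0,0,0],[0,0,5],1],
  [[0,0,0],[0,0,6],1],
  [[0,0,0],[0,0,7],1],
  [[0,0,0],[0,0,8],1],
  [[0,0,0],[0,0,9],1],
  [[0,0,0],[0,0,10],1],
])

```text
time_s: 12.6
ee_pos: [591.4, -85.3, 232.7]
ee_rot: [-90.3, 0.1, -82.0]
force: [-7.4, -1.2, 6.6]
gripper_width: 21.8
```

Run:
```python
from h import *
st()
f=cam('wrist'); P=cloud(f); g=(P[...,2]>50)&(P[...,2]<75)&(unit(P.reshape(-1,3)).reshape(420,560,2)[...,0]>-40)
print(g.sum(),np.percentile(P[g][:,2],[10,50,90]))
f=cam('scene'); P=cloud(f); U=unit(P.reshape(-1,3)).reshape(420,560,2)
g=(abs(U[...,0]+30)<8)&(abs(U[...,1])<45)&(P[...,2]>50); print('nest top',g.sum(),np.median(P[g][:,2]))
f=dict(np.load('scene0.npz'));P=cloud(f); U=unit(P.reshape(-1,3)).reshape(420,560,2)
g=(abs(U[...,0]+30)<8)&(abs(U[...,1])<45)&(P[...,2]>50); print('nest top at start',g.sum(),np.median(P[g][:,2]))
```

```text
12.6 [591.41 -85.28 232.65] [-9.030e+01  9.000e-02 -8.197e+01] [-7.44 -1.24  6.59] push 7.54 T [-0.34  0.73 -0.02] tip x [32.03  0.04]
35542 [50.405275   63.65909522 66.4480599 ]
nest top 108 62.31007262745368
nest top at start 98 60.745546030234095
```

Request:
carry_out([
  [[0,0,0],[0,0,1],1],
  [[0,0,0],[0,0,2],1],
  [[0,0,0],[0,0,3],1],
  [[0,0,0],[0,0,4],1],
  [[0,0,0],[0,0,5],1],
  [[0,0,0],[0,0,6],1],
  [[0,0,0],[0,0,7],1],
  [[0,0,0],[0,0,8],1],
  [[0,0,0],[0,0,9],1],
  [[0,0,0],[0,0,10],1],
])

```text
time_s: 13.53
ee_pos: [601.3, -83.9, 232.7]
ee_rot: [-90.3, 0.1, -82.0]
force: [-8.0, -1.2, 6.3]
gripper_width: 21.9
```

Request:
carry_out([
  [[0,0,0],[0,0,1],1],
  [[0,0,0],[0,0,2],1],
  [[0,0,0],[0,0,3],1],
  [[0,0,0],[0,0,4],1],
  [[0,0,0],[0,0,5],1],
])

```text
time_s: 13.95
ee_pos: [606.3, -83.2, 232.6]
ee_rot: [-90.3, 0.1, -82.0]
force: [-8.6, -0.8, 6.9]
gripper_width: 21.9
```

Run:
```python
from h import *
st()
f=cam('scene'); P=cloud(f); U=unit(P.reshape(-1,3)).reshape(420,560,2)
g=(abs(U[...,0]+30)<8)&(abs(U[...,1])<45)&(P[...,2]>50); print('nest top',g.sum(),np.median(P[g][:,2]))
```

```text
13.95 [606.29 -83.19 232.64] [-9.030e+01  9.000e-02 -8.197e+01] [-8.61 -0.8   6.86] push 8.64 T [-0.37  0.77 -0.04] tip x [4.706e+01 1.000e-02]
nest top 140 64.77644653540676
```

Request:
carry_out([
  [[0,0,0],[0,-0.4,0.5],1],
  [[0,0,0],[0,-0.8,1],1],
  [[0,0,0],[0,-0.8,1.5],1],
  [[0,0,0],[0,-0.8,2],1],
])

```text
time_s: 14.33
ee_pos: [608.3, -82.9, 232.7]
ee_rot: [-90.3, 0.1, -82.0]
force: [-6.3, -0.9, 3.0]
gripper_width: 21.7
```

Run:
```python
from h import *
st()
```

```text
14.3333 [608.29 -82.87 232.74] [-90.32   0.1  -81.97] [-6.31 -0.94  3.02] push 6.38 T [-0.29  0.59  0.01] tip x [4.908e+01 4.000e-02]
```

Request:
carry_out([
  [[0,0,0],[0,-0.4,0.5],1],
  [[0,0,0],[0,-0.7,1],1],
  [[0,0,0],[0,-0.7,1.5],1],
  [[0,0,0],[0,-0.7,2],1],
])

```text
time_s: 14.67
ee_pos: [610.2, -82.6, 232.9]
ee_rot: [-90.4, 0.1, -82.0]
force: [-5.3, -0.7, 0.4]
gripper_width: 21.8
```

Request:
carry_out([
  [[0,0,0],[0,0,0.4],1],
  [[0,0,0],[0,0,0.8],1],
  [[0,0,0],[0,0,1.2],1],
  [[0,0,0],[0,0,1.5],1],
  [[0,0,0],[0,0,1.5],1],
])

```text
time_s: 15.08
ee_pos: [611.8, -82.3, 232.9]
ee_rot: [-90.3, 0.1, -82.0]
force: [-6.0, 0.1, -0.1]
gripper_width: 22.0
```

Run:
```python
from h import *
st()
f=cam('scene'); P=cloud(f); U=unit(P.reshape(-1,3)).reshape(420,560,2)
g=(abs(U[...,0]+30)<8)&(abs(U[...,1])<45)&(P[...,2]>50); print('nest top',g.sum(),np.median(P[g][:,2]))
```

```text
15.0833 [611.76 -82.33 232.9 ] [-90.35   0.12 -81.97] [-6.03  0.12 -0.06] push 5.95 T [-0.34  0.56 -0.02] tip x [52.6   0.08]
nest top 181 65.89227661757423
```

Request:
carry_out([
  [[0,0,0],[0,0,0.5],1],
  [[0,0,0],[0,0,1],1],
  [[0,0,0],[0,0,1.5],1],
  [[0,0,0],[0,0,1.5],1],
])

```text
time_s: 15.47
ee_pos: [613.3, -82.1, 232.9]
ee_rot: [-90.3, 0.1, -82.0]
force: [-4.6, -0.3, 0.3]
gripper_width: 21.9
```

Request:
carry_out([
  [[0,0,0],[0,0,0.4],1],
  [[0,0,0],[0,0,0.7],1],
  [[0,0,0],[0,0,0.7],1],
])

```text
time_s: 15.72
ee_pos: [614.0, -82.0, 232.9]
ee_rot: [-90.3, 0.1, -82.0]
force: [-4.6, -0.9, 0.6]
gripper_width: 22.0
```

Request:
carry_out([
  [[0,0,0],[0,0,0.4],1],
  [[0,0,0],[0,0,0.7],1],
  [[0,0,0],[0,0,0.7],1],
])

```text
time_s: 15.97
ee_pos: [614.4, -81.9, 232.9]
ee_rot: [-90.4, 0.1, -82.0]
force: [-6.0, -1.1, 0.8]
gripper_width: 21.7
```

Request:
carry_out([
  [[0,0,0],[0,0,0.2],1],
  [[0,0,0],[0,0,0.4],1],
  [[0,0,0],[0,0,0.4],1],
])

```text
time_s: 16.22
ee_pos: [614.5, -81.9, 232.9]
ee_rot: [-90.4, 0.1, -82.0]
force: [-8.2, -0.8, 1.9]
gripper_width: 21.9
```

Request:
carry_out([
  [[0,0,0],[0,0,0.2],1],
  [[0,0,0],[0,0,0.4],1],
  [[0,0,0],[0,0,0.4],1],
])

```text
time_s: 16.47
ee_pos: [614.7, -81.9, 232.9]
ee_rot: [-90.5, 0.1, -82.0]
force: [-8.3, -1.3, 1.4]
gripper_width: 22.0
```

Run:
```python
from h import *
st()
f=cam('scene'); P=cloud(f); U=unit(P.reshape(-1,3)).reshape(420,560,2)
g=(abs(U[...,0]+30)<8)&(abs(U[...,1])<45)&(P[...,2]>50); print('nest top',g.sum(),np.median(P[g][:,2]))
```

```text
16.4667 [614.74 -81.88 232.89] [-90.47   0.13 -81.96] [-8.32 -1.25  1.43] push 8.41 T [-0.37  0.8   0.02] tip x [55.61  0.12]
nest top 206 69.0433496464982
```

Request:
carry_out([
  [[0,0,0],[0,0,0.2],1],
  [[0,0,0],[0,0,0.4],1],
  [[0,0,0],[0,0,0.4],1],
])

```text
time_s: 16.77
ee_pos: [615.0, -81.9, 232.8]
ee_rot: [-90.5, 0.1, -82.0]
force: [-8.7, -2.1, 1.4]
gripper_width: 21.2
```

Request:
carry_out([
  [[0,0,0],[0,0,0.2],1],
  [[0,0,0],[0,0,0.4],1],
  [[0,0,0],[0,0,0.4],1],
])

```text
time_s: 17.02
ee_pos: [615.2, -81.8, 232.8]
ee_rot: [-90.5, 0.1, -82.0]
force: [-8.4, -2.1, 2.7]
gripper_width: 21.8
```

Request:
carry_out([
  [[0,0,0],[0,0,0.2],1],
  [[0,0,0],[0,0,0.4],1],
  [[0,0,0],[0,0,0.4],1],
])

```text
time_s: 17.27
ee_pos: [615.4, -81.8, 232.7]
ee_rot: [-90.6, 0.1, -82.0]
force: [-10.1, -1.5, 3.7]
gripper_width: 21.5
```

Request:
carry_out([
  [[0,0,0],[0,-0.2,0.2],1],
  [[0,0,0],[0,-0.4,0.4],1],
  [[0,0,0],[0,-0.4,0.4],1],
])

```text
time_s: 17.52
ee_pos: [615.6, -81.8, 232.8]
ee_rot: [-90.6, 0.1, -82.0]
force: [-9.9, -2.1, 1.8]
gripper_width: 22.0
```

Request:
carry_out([
  [[0,0,0],[0,0,0.2],1],
  [[0,0,0],[0,0,0.4],1],
  [[0,0,0],[0,0,0.4],1],
])

```text
time_s: 17.77
ee_pos: [615.8, -81.8, 232.8]
ee_rot: [-90.7, 0.1, -82.0]
force: [-11.2, -2.0, 2.4]
gripper_width: 21.6
```

Request:
carry_out([
  [[0,0,0],[0,0,0.2],1],
  [[0,0,0],[0,0,0.4],1],
  [[0,0,0],[0,0,0.4],1],
])

```text
time_s: 18.02
ee_pos: [616.0, -81.7, 232.7]
ee_rot: [-90.7, 0.2, -82.0]
force: [-12.1, -2.4, 2.2]
gripper_width: 21.7
```

Run:
```python
from h import *
st()
f=cam('wrist'); m=blue(f); P=cloud(f); np.savez('w5.npz',**f)
f4=dict(np.load('w4.npz'))
for g in (f4,f):
    m=blue(g); Q=cloud(g); 
    for v in (120,200): print(v,np.where(m[v])[0][[0,-1]], Q[v,275].round(1))
    t=m&(Q[...,2]>66)&(Q[...,2]<80); print('grip top z',np.median(Q[t][:,2]),np.where(t.any(1))[0][[0,-1]])
```

```text
18.0167 [615.97 -81.74 232.72] [-90.73   0.16 -81.96] [-12.09  -2.41   2.18] push 12.31 T [-0.54  1.4  -0.  ] tip x [56.84  0.07]
120 [242 308] [613.  -81.7  24.3]
200 [244 307] [566.4 -88.2  33. ]
grip top z 73.11485208026966 [250 296]Traceback (most recent call last):
  File "<stdin>", line 7, in <module>
IndexError: index 0 is out of bounds for axis 0 with size 0
```

Request:
carry_out([
  [[0,0,0],[0,0,0.2],1],
  [[0,0,0],[0,0,0.4],1],
  [[0,0,0],[0,0,0.4],1],
])

```text
time_s: 18.32
ee_pos: [616.2, -81.7, 232.7]
ee_rot: [-90.8, 0.2, -82.0]
force: [-12.5, -1.7, 3.1]
gripper_width: 21.7
```

Request:
carry_out([
  [[0,0,0],[0,-0.2,0.2],1],
  [[0,0,0],[0,-0.2,0.4],1],
  [[0,0,0],[0,-0.2,0.4],1],
])

```text
time_s: 18.57
ee_pos: [616.4, -81.7, 232.7]
ee_rot: [-90.8, 0.2, -82.0]
force: [-12.5, -1.7, 1.1]
gripper_width: 21.6
```

Request:
carry_out([
  [[0,0,0],[0,0,0.2],1],
  [[0,0,0],[0,0,0.4],1],
  [[0,0,0],[0,0,0.4],1],
  [[0,0,0],[0,0,0.4],1],
])

```text
time_s: 18.9
ee_pos: [616.6, -81.7, 232.7]
ee_rot: [-90.9, 0.2, -82.0]
force: [-13.7, -1.6, 2.8]
gripper_width: 21.7
```

```bash
python3 -c "
from h import *
st()"
```

```text
18.9 [616.56 -81.66 232.66] [-90.86   0.17 -81.96] [-13.65  -1.62   2.84] push 13.75 T [-0.72  1.75 -0.09] tip x [57.44  0.08]
```

Request:
carry_out([
  [[0,0,0],[0,0,0.2],1],
  [[0,0,0],[0,0,0.4],1],
  [[0,0,0],[0,0,0.4],1],
  [[0,0,0],[0,0,0.4],1],
])

```text
time_s: 19.23
ee_pos: [616.8, -81.6, 232.7]
ee_rot: [-90.9, 0.2, -82.0]
force: [-13.5, -2.6, 3.2]
gripper_width: 21.9
```

Request:
carry_out([
  [[0,0,0],[0,-0.2,0.2],1],
  [[0,0,0],[0,-0.2,0.4],1],
  [[0,0,0],[0,-0.2,0.4],1],
  [[0,0,0],[0,-0.2,0.4],1],
])

```text
time_s: 19.57
ee_pos: [616.9, -81.6, 232.7]
ee_rot: [-91.0, 0.2, -82.0]
force: [-14.1, -3.6, 3.1]
gripper_width: 21.8
```

```bash
python3 -c "
from h import *
st()
cam('wrist');st();cam('wrist');st()"
```

```text
19.5667 [616.94 -81.61 232.66] [-90.96   0.18 -81.95] [-14.13  -3.64   3.06] push 14.5 T [-0.82  1.94 -0.14] tip x [57.83  0.07]
19.6167 [616.93 -81.62 232.64] [-90.96   0.18 -81.96] [-13.68  -2.36   2.91] push 13.87 T [-0.8   1.88 -0.06] tip x [57.81  0.06]
19.6667 [616.94 -81.62 232.67] [-90.95   0.18 -81.96] [-14.19  -2.98   3.33] push 14.47 T [-0.78  1.95 -0.08] tip x [57.82  0.06]
```

Request:
carry_out([
  [[0,0,0],[0,-0.2,0.2],1],
  [[0,0,0],[0,-0.3,0.4],1],
  [[0,0,0],[0,-0.3,0.4],1],
  [[0,0,0],[0,-0.3,0.4],1],
])

```text
time_s: 20.0
ee_pos: [617.1, -81.6, 232.7]
ee_rot: [-91.0, 0.2, -82.0]
force: [-15.8, -2.7, 1.8]
gripper_width: 22.2
```

Request:
carry_out([
  [[0,0,0],[0,0,0.2],1],
  [[0,0,0],[0,0,0.4],1],
  [[0,0,0],[0,0,0.4],1],
  [[0,0,0],[0,0,0.4],1],
])

```text
time_s: 20.33
ee_pos: [617.3, -81.6, 232.7]
ee_rot: [-91.1, 0.2, -82.0]
force: [-16.0, -2.6, 2.2]
gripper_width: 21.8
```

```bash
python3 -c "
from h import *
st()
cam('wrist');st();cam('wrist');st()"
```

```text
20.3333 [617.31 -81.56 232.66] [-91.05   0.19 -81.95] [-16.05  -2.59   2.23] push 16.25 T [-0.89  2.11 -0.11] tip x [58.19  0.07]
20.3833 [617.31 -81.56 232.66] [-91.05   0.19 -81.95] [-15.36  -2.38   2.71] push 15.54 T [-0.85  2.21 -0.03] tip x [58.19  0.07]
20.4333 [617.32 -81.58 232.65] [-91.05   0.19 -81.96] [-15.61  -3.18   3.33] push 15.91 T [-0.84  2.12 -0.07] tip x [5.821e+01 4.000e-02]
```

Request:
carry_out([
  [[0,0,0],[0,0,-1],1],
  [[0,0,0],[0,0,-2],1],
  [[0,0,0],[0,0,-3],1],
  [[0,0,0],[0,0,-3],1],
  [[0,0,0],[0,0,-3],1],
])

```text
time_s: 20.85
ee_pos: [616.2, -81.6, 232.7]
ee_rot: [-90.7, 0.2, -82.0]
force: [-6.6, -1.3, -1.8]
gripper_width: 21.8
```

```bash
python3 -c "
from h import *
st()"
```

```text
20.85 [616.25 -81.64 232.67] [-90.71   0.16 -81.96] [-6.6  -1.32 -1.81] push 6.72 T [-0.73  1.79 -0.04] tip x [57.13  0.14]
```

Request:
carry_out([
  [[0,0,0],[0,0,-1.5],1],
  [[0,0,0],[0,0,-1.5],1],
  [[0,0,0],[0,0,-1.5],0.8],
  [[0,0,0],[0,0,-1.5],0.6],
  [[0,0,0],[0,0,-1.5],0.4],
  [[0,0,0],[0,0,-1.5],0.4],
  [[0,0,0],[0,0,-1.5],0.4],
  [[0,0,0],[0,0,-1.5],0.4],
])

```text
time_s: 21.52
ee_pos: [618.3, -81.7, 236.4]
ee_rot: [-89.8, 0.0, -82.0]
force: [-0.4, -0.1, 0.3]
gripper_width: 51.7
```

Run:
```python
from h import *
st(); f=cam('wrist')
m=blue(f); u=np.where(m[240:300].any(0))[0]; print(u.min(),u.max())
cv2.imwrite('pics/w6.png',f['frame'])
```

```text
21.5167 [618.29 -81.67 236.44] [-8.983e+01  1.000e-02 -8.199e+01] [-0.36 -0.06  0.33] push 0.36 T [-0.1   0.13 -0.03] tip x [59.15 -0.18]
244 305
```

View pics/w6.png

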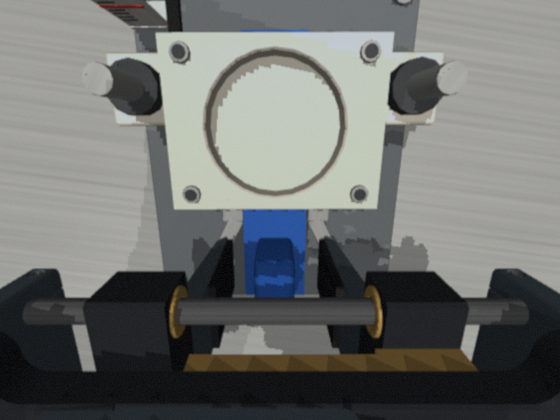

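Request:
carry_out([
  [[0,0,0],[0,-8,0],0.4],
  [[0,0,0],[0,-25,0],0.4],
  [[0,0,0],[0,-50,0],0.4],
  [[0,0,0],[0,-80,-5],0.2],
  [[0,0,0],[0,-110,-15],0],
  [[0,0,0],[0,-130,-30],0],
  [[0,0,0],[0,-140,-50],0],
  [[0,0,0],[0,-140,-60],0],
  [[0,0,0],[0,-140,-60],0],
])

```text
time_s: 22.32
ee_pos: [556.5, -90.3, 376.5]
ee_rot: [-90.0, 0.0, -82.0]
force: [-0.8, -0.1, -0.3]
gripper_width: 90.5
```

Run:
```python
from h import *
st(); w=cam('wrist'); s=cam('scene'); d=cam('side')
def top(f,n):
    P=cloud(f); U=unit(P.reshape(-1,3)).reshape(P.shape[:2]+(2,))
    g=(abs(U[...,0]+30)<8)&(abs(U[...,1])<45)&(P[...,2]>50)&(P[...,2]<80); print(n,g.sum(),np.median(P[g][:,2]).round(2))
top(dict(np.load('scene0.npz')),'scene0');top(s,'scene');top(dict(np.load('side0.npz')),'side0');top(d,'side');top(w,'wrist')
# wedge tip location from grip top
P=cloud(w);m=blue(w);t=m&(P[...,2]>66)&(P[...,2]<80); r=cv2.minAreaRect(P[t][:,:2].astype(np.float32)); print('grip',unit(r[0]),r[1],np.median(P[t][:,2]))
q=proj(s,[[*world(-10,75),48]])[0]; q2=proj(w,[[*world(-10,75),48]])[0]; print(q,q2)
x,y=q.astype(int); a=cv2.resize(s['frame'][y-25:y+25,x-35:x+35],(560,400),interpolation=cv2.INTER_CUBIC)
cv2.imwrite('pics/w7.png',np.vstack([w['frame'][:200],a]))
```

```text
22.3167 [556.47 -90.3  376.53] [-8.996e+01  3.000e-02 -8.203e+01] [-0.83 -0.14 -0.28] push 0.84 T [-0.01  0.17  0.03] tip x [-3.27 -0.01]
scene0 98 60.75
scene 127 65.64
side0 50 59.61
side 58 65.58
wrist 1870 67.91
grip [[-87.09007919   0.94875455]] (39.906612396240234, 21.642484664916992) 73.07193423047136
[288.12618323 243.07437093] [194.54695969  65.77043029]
```

View pics/w7.png

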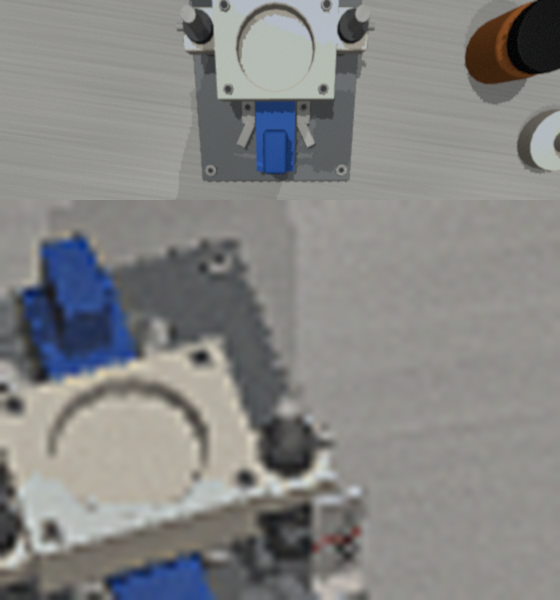

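```bash
python3 -c "
from workcell import env
print(env.job_done())"
```

```text
the job is handed in; nothing more can be done
None
```

The blue wedge is under the nest, thin end first and centred between the cheeks. The nest is up against the collars and the wedge has been let go. I handed the job in at about 22 s of the 72 s allowed; no verdict was reported.

**Height:** The nest top reads about 68 mm from the wrist camera, which is 6 mm up. The two fixed cameras show rises of 4.9 and 6.0 mm at their coarser resolution. I did not measure the pointer against the red line directly. The last close-up was too coarse to separate them, so the height rests on the nest top and the stop at the collars.

**Snugness:** The final push read 15.5 to 16.3 N. About 1 N of that is probably friction from pressing down, so the push along the channel was about 14.5 N. I eased the push off before opening the gripper.

**After release:**
- I did not push on the wedge again to test for play.
- On opening, the tool sprang up about 4 mm. In the picture after I withdrew, the wedge lies flat, with its grip top at 73 mm and its tip at about unit x = +55 mm.
- The robot touches nothing, and I moved nothing apart from the blue wedge and the nest.

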